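# Load a label roll and hold the unwinder's brake open

## Task

Lower the purple-topped label roll onto the upright spindle of the label unwinder, without dropping it, until it lies flat on the platter, and let go of it. Then pull the unwinder's red spring-return brake handle outward, away from the spindle, until its red pointer stands over the green clip, and keep holding it there with the fingers: the program finishes while still holding the slide at the mark. Leave everything else on the desk where it is.

Things in the scene. Friction and masses are not known exactly. Their poses are not given: they have to be found in the camera images.
- purple_roll: Label roll to load, standing on end on the desk: white paper, its top 10 mm and top face purple, brown cardboard core. Outer diameter 60, height 50, open bore of diameter 24 right through; about 0.12 kg. Origin at the centre of its underside, z up along the bore.
- orange_roll: Same roll with an ORANGE top: a bystander, leave it alone. Origin at the centre of its underside.
- unwinder: Label unwinder fixed to the desk: grey plate (x -155 to +125, y -75 to +75 mm, 10 high) with an aluminium platter (diameter 80, top 18 above the desk), upright steel spindle at x = +55, y = 0, and the brake slide between two low black rails (tops 22 above the desk). Origin at desk level, z up. The slide pulls along this frame's -x, away from the spindle.
- spindle_foot (a point): Point on the spindle's axis at the platter's top face, where the roll's underside comes to rest. The spindle is 18 in diameter and 65 tall above this point, its last 10 tapering to 8 diameter.
- spindle_tip (a point): Centre of the spindle's top end, 65 above spindle_foot.
- slide_handle (a point): Centre of the top end of the slide's upright red handle: a paddle 20 along the pull, 14 across, top 74 above the desk, standing 52 tall above the slide bar. It rises free from the rails (22 above the desk) up. With the slide home it is at x = -65, y = 0 mm in the unwinder's frame; it moves with the slide.
- slide_pointer (a point): Middle of the pointer's end: a thin red bar (3 wide along the pull) that sticks out of the slide to the unwinder's +y side, at x = -30, y = +54 mm in the unwinder's frame with the slide home, 24.5 above the desk. It moves with the slide and passes over the green clip.
- mark_clip: Green clip, 12 along the pull x 20 across x 8 high, clamped to the white scale strip at the unwinder's +y side, 25 to 52 out from the pointer's home position (varies); the mark to pull to. Origin at the centre of its underside, axes as the unwinder's. The pointer stands at the mark when it is over the clip.
- brake_slide (a joint): Travel of the brake slide in m: 0 = home (brake shoe against the platter), growing as the handle is pulled along the unwinder's -x; stop at 0.065. A spring draws it home at once when let go: about 5 N at home, 8 to 11 N at the mark (120 N/m).
- tape_roll: Bystander: roll of clear packing tape lying flat, diameter 100, height 48. Origin at the centre of its underside.
- scanner: Bystander: black hand scanner lying down, about 190 x 60 x 45. Origin on its underside near the middle.
- pen: Bystander: pen 140 long, 9 thick, lying along its x. Origin on its underside at the middle.
- glove_box: Bystander: light blue carton of gloves 120 x 230 x 75 high. Origin at the centre of its underside.
Mind the look-alikes: they are no part of the job. Leave any black or yellow look-alike of the purple_roll alone.

How it is judged (in metres and radians):
On the way:
1. the purple roll sits on the spindle, flat on the platter and let go, with the slide still home (horizontal distance between purple_roll and spindle_foot below 0.006 m and z of purple_roll in the frame of spindle_foot below 0.004 m and angle between purple_roll's own z axis and vertical below 0.1 rad and linear speed of purple_roll below 0.05 m/s and contact force between each of the arm, the fingers and purple_roll below 0.2 N and value of joint brake_slide below 0.012 m), for 0.2 s.
At the end, for the whole second after the job is handed in: Purple roll on the spindle (within 6 mm of its axis, underside within 4 mm of the platter, tilt under 0.1 rad), at rest, untouched; slide still, pointer within 6 mm of the green clip's centre along the pull, held by the fingers with over 3 N and not by the roll (horizontal distance between purple_roll and spindle_foot below 0.006 m and z of purple_roll in the frame of spindle_foot below 0.004 m and angle between purple_roll's own z axis and vertical below 0.1 rad and linear speed of purple_roll below 0.05 m/s and contact force between each of the arm, the fingers and purple_roll below 0.2 N and x of slide_pointer in the frame of mark_clip between -0.006 and 0.006 m and velocity of joint brake_slide between -0.02 and 0.02 m/s and contact force between the fingers and brake_slide above 3 N and contact force between purple_roll and brake_slide below 0.5 N); the arm keeps its last pose, push and grip.
It fails at once if a bystander was moved more than 30 mm (distance of any of orange_roll, tape_roll, scanner, pen, glove_box from where it was at the start of the episode above 0.03 m).
It fails at once if the purple roll was dropped onto the spindle (falling faster than 0.5 m/s, not held) (linear speed of purple_roll above 0.5 m/s and horizontal distance between purple_roll and spindle_foot below 0.012 m and contact force between the fingers and purple_roll below 0.2 N).
It also fails if it takes over 48 s, if anything falls off the work surface, if the arm or the gripper's body presses on something with over 40 N, if the wrist force passes 120 N, or if a joint passes its speed limit or range.

## Robot

A 6-joint arm with a two-finger parallel gripper is mounted at the origin on the work surface. World frame = base frame: x ahead of the robot, y to its left, z up, the work surface at z = 0. Lengths are in mm, angles in rad, forces in N, time in s.
With the tool pointing down it reaches from about 350 to 850 mm from the base axis. Payload 8.1 kg.
Tool frame: the origin (TCP) lies midway between the tips of the shut fingers; the grasp point (between the pads) lies 19 mm behind it; z points along the fingers, y is the line along which they close (so a half turn about z gives the same grasp; the last joint's range is limited). The gripper opens to 85 mm and grips with 20 to 120 N. Pads are 22 mm wide; open, the fingers measure 114 mm over their backs; the gripper's body (76 mm by 85 mm) begins 54 mm behind the grasp point. The pads swing forward as they close: fully open they stand 13 mm farther back than shut.
Start: joints at [1.09, 0.13, 1.488, -0, 1.523, -0.085], TCP at [231.307, 553.626, 197.792] pointing down, gripper open.
Joint ranges: [-2.96, 2.96], [-0.89, 2.26], [0.02, 2.5], [-1.34, 4.48], [0, 2.73], [-2.66, 2.66]. Speed limits (rad/s): [2.39, 2.39, 2.79, 3.14, 3.14, 3.14].

## Interface

Orientations are given as a unit quaternion [x, y, z, w].
In Python, from workcell import r gives the robot as it stands. The module is installed in compiled form; this text tells all that it offers.
- The arm moves only by the tool drive_tool, never from a script. Its argument "moves" is a list of rows, each an object of numbers: "dx", "dy", "dz": the shift along the tool's x, y, z in m; "ax", "ay", "az": the turn, a rotation vector about the tool's x, y, z in rad; "grip": the closure, from 0 (fully open) to 1 (shut). In form: [{"dx": .., "dy": .., "dz": .., "ax": .., "ay": .., "az": .., "grip": ..}, ...]. A call has 1 to 12 rows; each row is the pose to reach, as a shift and turn from the pose commanded when the call began, along the tool's axes at that moment; what a row does not reach only later rows make up. A row lasts 1/8 s, in which the tool goes at most 62.5 mm and 10.7 degrees, less where a joint would pass 70% of its speed; a pose out of reach is approached as far as the arm can. A call with a gripper value outside its range is refused whole. The fingers move at their own pace and stop on an object; "force" is the grip in N (left out, the last holds). Time passes only in rows, so rows that repeat a pose let the fingers close. It gives the time, the measured TCP pose, the force, the opening and the grip force at its end, in the units of the state.
- r.observe(): the state, without advancing time (a new reading comes with each control period).
- r.grab_frame(name): name is "side" or "top" or "wrist"; returns (picture, depth): 420x560x3 uint8, red, green, blue; 420x560 float32, mm along the optical axis (not along the pixel's ray), 0 where there is no reading.
- r.camera_info(name): a dict with "intrinsics" (3x3 intrinsics, pixels), "position" and "attitude" of the camera in the world. Camera axes: x right, y up, looking along -z (the intrinsics and any distortion apply to the point x, -y, -z); pixel columns grow to the right and rows downward; lengths in mm; the calibration is good to about 2 mm. The wrist camera is an equidistant fisheye: a pixel r from the principal point sees the ray r / f radians off the axis. A picture is of the moment at which its call begins: read the wrist's pose just before it. camera_info takes no time and is no camera call; for the wrist camera it gives the pose at the moment of the call.
- r.job_done(): hands the job in; it is judged then, once.
Trained networks look in the newest picture that a camera, given by its name, has taken for a name from the list of things; names that differ only in an ending like _2 or _b are one class to them, and where a whole thing is asked for, a point or a joint stands for the part that bears it (a point fixed in the world has none). Each returns a list of dicts, best first, with "conf" (0 to 1); they miss things now and then, are a little off and sometimes report something else, mostly with a low value. They report only what shows in the picture. A call takes as long as a camera call. They do not tell look-alikes from the thing itself.
- r.find_in(camera, target): "rect" ([left, top, right, bottom] in pixels, round what is visible of it).
- r.silhouettes(camera, target): "region" (420x560 bool, what is visible of it) and "rect" ([left, top, right, bottom] in pixels, round what is visible of it).
- r.mark_of(camera, target): "uv" ([column, row] in pixels: a listed point, or the origin of a listed thing).
The state is a dict: "clock": time; "qpos": joint angles; "joint_vel": joint speeds; "effort": joint torques, N m; "position": TCP position; "orientation": TCP orientation; "wrist_force": force on the tool from outside, world axes, zero at the start; "torque": the same for the moment, N m; "width": opening from 0.0 (shut) to 1.0 (fully open); "grip_force": force on a finger pad.
Only numpy, scipy, OpenCV 4.12 (cv2) and the standard library are available. Lean on these libraries where they do the work, as an engineer would, in place of code of your own. Each camera call takes 0.05 s, during which the arm holds its last target. There are 200 camera calls.

## Working session

There is one attempt and no reset: what is moved stays moved. The work goes in short steps, Python scripts to look and compute and a tool call to move; the robot and the scene stay as the last step left them, time stands still between calls to the robot, and variables do not carry over. Pictures are saved under pics/ and viewed, at most 10 in all, crops included, and the job is handed in when it is done.

Besides the shell and the picture viewer there is one more tool, called by a JSON object that holds its "fn" and its "kwargs", one argument or row to a line. drive_tool: Moves the arm, as the interface text tells. Its arguments: {"type":"object","properties":{"moves":{"type":"array","items":{"type":"object","properties":{"dx":{"type":"number"},"dy":{"type":"number"},"dz":{"type":"number"},"ax":{"type":"number"},"ay":{"type":"number"},"az":{"type":"number"},"grip":{"type":"number"}}}},"force":{"type":"number"}},"required":["moves"]}

```bash
mkdir -p pics
cat > h.py <<'E'
import numpy as np, cv2
from scipy.spatial.transform import Rotation as R
from workcell import r
def save(n,im): cv2.imwrite('pics/'+n,np.ascontiguousarray(im[...,::-1]))
E
python3 - <<'E'
from h import *
s=r.observe();print(s)
for n in('side','top','wrist'):
    i=r.camera_info(n);print(n,i)
a,da=r.grab_frame('side');b,db=r.grab_frame('top')
np.savez('f0.npz',a=a,da=da,b=b,db=db)
save('side0.png',a);save('top0.png',b)
for c in('side','top'):
  for t in('purple_roll','spindle_tip','spindle_foot','slide_handle','slide_pointer','mark_clip','unwinder'):
    print(c,t,[(np.round(d['uv']).tolist(),round(d['conf'],2)) for d in r.mark_of(c,t)[:5]])
E
```

```text
{'clock': 0.0, 'qpos': array([ 1.08960057e+00,  1.31121584e-01,  1.48928841e+00,  1.18209926e-05,
        1.52299117e+00, -8.53973835e-02]), 'joint_vel': array([-0.00140323,  0.00045936, -0.00069264,  0.00039244,  0.00147   ,
       -0.00080552]), 'effort': array([-1.63998877e-03, -5.69410193e+01, -5.00548124e+01, -1.61601483e-04,
        1.51403347e-02,  5.54200824e-06]), 'position': array([231.01874127, 553.08471929, 196.7631116 ]), 'orientation': array([ 1.96610161e-01,  9.80481324e-01, -8.66555959e-04, -2.58426309e-04]), 'wrist_force': array([-0.60252289, -0.34713341,  0.05146384]), 'torque': array([-0.0049758 , -0.03220618,  0.03147773]), 'grip_force': 0.0, 'width': 1.0004188535356493}
side {'intrinsics': array([[462.16340157,   0.        , 276.99974043],
       [  0.        , 462.16340157, 218.6382457 ],
       [  0.        ,   0.        ,   1.        ]]), 'position': array([323.84630348, 968.46184552, 648.92757807]), 'attitude': array([-0.05459779,  0.50619387,  0.85788033, -0.06948514])}
top {'intrinsics': array([[533.70020999,   0.        , 282.13820267],
       [  0.       
[... 603 characters left out ...]
[258.0, 195.0], 0.61)]
side spindle_tip [([202.0, 244.0], 0.83)]
side spindle_foot [([206.0, 268.0], 0.7)]
side slide_handle [([245.0, 261.0], 0.61), ([322.0, 325.0], 0.2)]
side slide_pointer [([221.0, 291.0], 0.63), ([151.0, 354.0], 0.25)]
side mark_clip [([233.0, 297.0], 0.49), ([325.0, 178.0], 0.2)]
side unwinder [([225.0, 280.0], 0.75), ([237.0, 295.0], 0.16)]
top purple_roll [([359.0, 180.0], 0.81), ([300.0, 188.0], 0.62), ([328.0, 184.0], 0.49)]
top spindle_tip [([230.0, 163.0], 0.77)]
top spindle_foot [([230.0, 169.0], 0.56)]
top slide_handle [([221.0, 196.0], 0.52)]
top slide_pointer [([212.0, 188.0], 0.55)]
top mark_clip [([207.0, 195.0], 0.34)]
top unwinder [([228.0, 186.0], 0.59)]
```

View pics/side0.png

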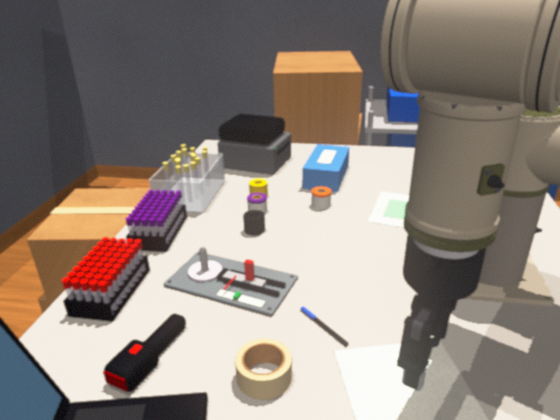

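View pics/top0.png

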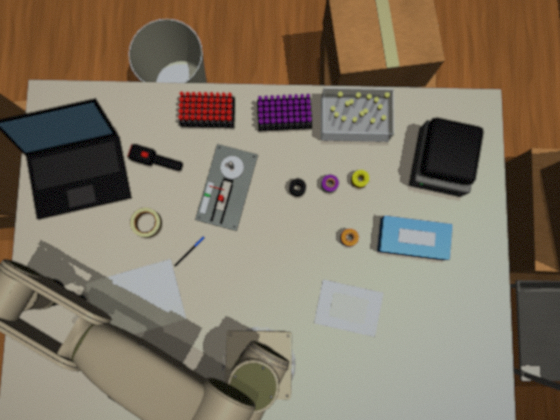

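Side view: rolls are yellow (258,188), purple (257,204), black (254,222) and orange (321,197); the unwinder is at (232,280), with the spindle (203,255), red handle (249,270) and green clip (236,296).
Top view: candidates are black (297,187), **purple (330,183)**, yellow (360,179) and orange (349,237). I choose purple, which has the white side and purple top; the purple tube rack at (285,112) is not a roll.

```bash
cat >> h.py <<'E'
def ray(cam,info,uv):
    K=info['intrinsics'];x=(uv[0]-K[0,2])/K[0,0];y=(uv[1]-K[1,2])/K[1,1]
    if cam=='wrist':
        t=np.hypot(x,y);k=np.sinc(t/np.pi);d=np.array([x*k,-y*k,-np.cos(t)])
    else: d=np.array([x,-y,-1.]);d/=np.linalg.norm(d)
    return np.array(info['position']),R.from_quat(info['attitude']).apply(d)
def project(info,P):
    c=R.from_quat(info['attitude']).inv().apply(np.asarray(P)-info['position']);v=np.array([c[0],-c[1]]);n=np.linalg.norm(v)
    K=info['intrinsics'];return v/n*np.arctan2(n,-c[2])*K[0,0]+K[:2,2]
def tri(rs):
    A=0;b=0
    for o,d in rs:
        M=np.eye(3)-np.outer(d,d);A=A+M;b=b+M@o
    p=np.linalg.solve(A,b);return p,max(np.linalg.norm((np.eye(3)-np.outer(d,d))@(p-o)) for o,d in rs)
def atz(rr,z):
    o,d=rr;return o+d*(z-o[2])/d[2]
E
python3 - <<'E'
from h import *
I={c:r.camera_info(c) for c in('side','top')}
f=np.load('f0.npz')
im={'side':f['a'],'top':f['b']}
P={'tip':((202,244),(230,163)),'handle':((249,262),(221,196)),'pointer':((221,291),(212,188)),'clip':((236,296),(207,195)),'purple':((257,204),(330,183)),'foot':((206,268),(230,169)),'yellow':((258,188),(360,179)),'black':((254,222),(297,187)),'orange':((321,197),(349,237))}
for k,(s,t) in P.items():
    print(k,*[np.round(v,1) for v in tri([ray('side',I['side'],s),ray('top',I['top'],t)])])
for c,uv in(('side',(257,201)),('top',(330,183))):
    h=cv2.cvtColor(im[c],cv2.COLOR_RGB2HSV).astype(int);u,v=uv
    m=(h[...,0]>130)&(h[...,0]<165)&(h[...,1]>70);yy,xx=np.nonzero(m);k=(abs(xx-u)<14)&(abs(yy-v)<12)
    x0,x1,y0,y1=xx[k].min(),xx[k].max(),yy[k].min(),yy[k].max();print(c,x0,x1,y0,y1,k.sum(), atz(ray(c,I[c],((x0+x1)/2,(y0+y1)/2)),50 if c=='top' else 47))
a=cv2.resize(im['side'][180:320,150:350],None,fx=4,fy=4,interpolation=cv2.INTER_CUBIC);save('crop0.png',a)
E
```

```text
tip [662.8 110.2  89.1] 1.9
handle [550.1 137.7  69.1] 1.7
pointer [597.2 178.4  12.4] 8.7
clip [565.4 193.   14.5] 2.2
purple [ 612.2 -231.2   23.5] 0.2
foot [656.8 115.8  26.4] 2.8
yellow [ 629.4 -334.2   27.1] 1.5
black [ 595.7 -117.4   26.2] 0.1
orange [ 426.7 -296.7   26.4] 0.2
side 248 266 193 202 124 [ 610.18717149 -227.52079268   47.        ]
top 321 338 175 191 169 [ 607.2681036  -227.01281845   50.        ]
```

View pics/crop0.png

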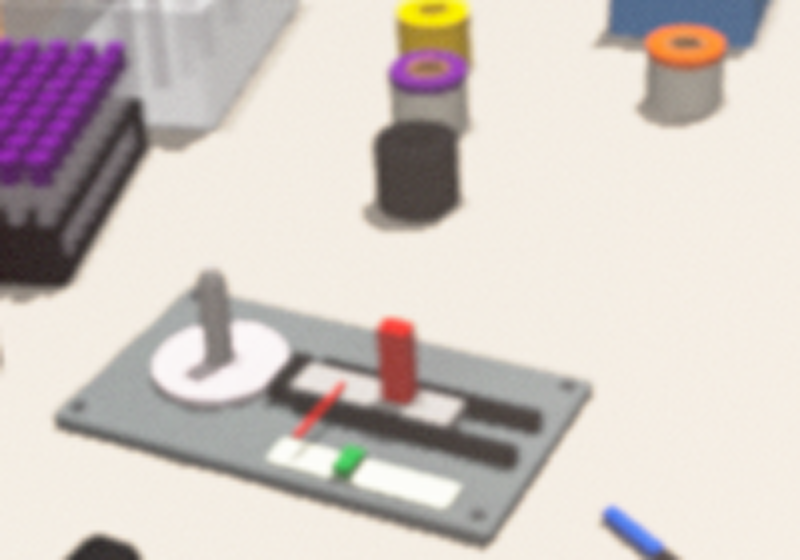

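Crop: the purple roll at crop (428,70) has a white side, a purple top rim and a brown core, so the choice is confirmed. The green clip is at (349,461) and the pointer end at (297,437). Next I plan views from the wrist camera.

```bash
cat >> h.py <<'E'
def go(pos,ya,s=None):
    """rows needed: shift in tool axes (m), az, to world pos (mm) with tool y at world angle ya (deg)"""
    s=s or r.observe();T=R.from_quat(s['orientation'])
    y=T.apply([0,1,0]);cur=np.degrees(np.arctan2(y[1],y[0]))
    d=T.inv().apply(np.asarray(pos)-s['position'])/1000
    Rt=R.from_matrix(np.array([[-np.sin(np.radians(ya)),np.cos(np.radians(ya)),0],[np.cos(np.radians(ya)),np.sin(np.radians(ya)),0],[0,0,-1]]).T)
    return np.round(d,4),np.round((T.inv()*Rt).as_rotvec(),4),'cur ya',round(cur,1)
E
python3 - <<'E'
from h import *
s=r.observe();i=r.camera_info('wrist');T=R.from_quat(s['orientation'])
cp=T.inv().apply(i['position']-s['position']);cr=T.inv()*R.from_quat(i['attitude'])
print('cam in tool',cp,'look',cr.apply([0,0,-1]),'up',cr.apply([0,1,0]))
np.savez('wc.npz',cp=cp,cr=cr.as_quat())
for pos,ya,pts in[((560,110,190),-13,[(663,110,83),(550,138,74),(597,178,24),(565,193,14)]),((560,110,190),20,[(663,110,83),(550,138,74),(597,178,24),(565,193,14)]),((609,-228,200),8.6,[(609,-228,50)])]:
    print(pos,go(pos,ya))
    a=np.radians(ya);Tt=R.from_matrix(np.array([[-np.sin(a),np.cos(a),0],[np.cos(a),np.sin(a),0],[0,0,-1]]).T)
    inf=dict(intrinsics=i['intrinsics'],position=np.array(pos)+Tt.apply(cp),attitude=(Tt*cr).as_quat())
    print([np.round(project(inf,p)) for p in pts])
E
```

```text
cam in tool [  74.01809907    0.21183695 -176.1165565 ] look [-0.28849683  0.00143321  0.95747978] up [ 9.57480636e-01 -2.38255463e-04  2.88497443e-01]
(560, 110, 190) (array([-0.4743, -0.2826,  0.0078]), array([-0.    , -0.    ,  1.4019]), 'cur ya', np.float64(67.3))
[array([385., 179.]), array([258., 174.]), array([296., 120.]), array([263., 113.])]
(560, 110, 190) (array([-0.4743, -0.2826,  0.0078]), array([-0.    , -0.    ,  0.8259]), 'cur ya', np.float64(67.3))
[array([376., 239.]), array([276., 169.]), array([331., 142.]), array([306., 118.])]
(609, -228, 200) (array([-0.6499, -0.5755, -0.0022]), array([-0.    , -0.    ,  1.0249]), 'cur ya', np.float64(67.3))
[array([276., 193.])]
```

{"fn": "drive_tool", "kwargs": {
  "moves": [
    {"dx": -0.056, "dy": -0.027, "dz": -0.02, "az": 0.17},
    {"dx": -0.11, "dy": -0.053, "dz": -0.033, "az": 0.34},
    {"dx": -0.166, "dy": -0.08, "dz": -0.033, "az": 0.51},
    {"dx": -0.222, "dy": -0.106, "dz": -0.033, "az": 0.68},
    {"dx": -0.277, "dy": -0.133, "dz": -0.033, "az": 0.85},
    {"dx": -0.333, "dy": -0.16, "dz": -0.033, "az": 1.02},
    {"dx": -0.388, "dy": -0.186, "dz": -0.033, "az": 1.19},
    {"dx": -0.444, "dy": -0.213, "dz": -0.033, "az": 1.36},
    {"dx": -0.5, "dy": -0.239, "dz": -0.033, "az": 1.4},
    {"dx": -0.5, "dy": -0.239, "dz": -0.033, "az": 1.4},
    {"dx": -0.5, "dy": -0.239, "dz": -0.033, "az": 1.4}
  ]
}}

```text
invalid input
```

```bash
cat >> h.py <<'E'
def look(n):
    s=r.observe();i=r.camera_info('wrist');a,d=r.grab_frame('wrist');save(n+'.png',a)
    np.savez(n+'.npz',a=a,d=d,pos=i['position'],att=i['attitude'],K=i['intrinsics'],tp=s['position'],to=s['orientation']);return s,i,a,d
def load(n):
    f=np.load(n+'.npz');return dict(position=f['pos'],attitude=f['att'],intrinsics=f['K']),f['a'],f['d']
E
python3 - <<'E'
from h import *
s,i,a,d=look('w1');print(s['clock'],s['position'],s['joint_vel'].round(3))
for t,z in(('spindle_tip',83),('spindle_foot',18),('slide_handle',74),('slide_pointer',24.5),('mark_clip',14)):
    print(t,[(np.round(q['uv'],1).tolist(),round(q['conf'],2),atz(ray('wrist',i,q['uv']),z).round(1).tolist()) for q in r.mark_of('wrist',t)[:3]])
E
```

```text
0.8 [231.28921376 553.60803738 197.81419846] [ 0.001  0.    -0.001  0.     0.001  0.001]
spindle_tip []
spindle_foot []
slide_handle []
slide_pointer []
mark_clip []
```

View pics/w1.png

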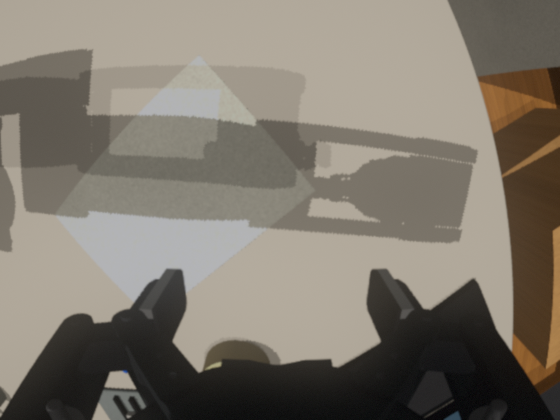

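The picture shows only the bare desk and the open fingers at (160,300) and (390,300). The move was refused, probably because the rows need every key.

{"fn": "drive_tool", "kwargs": {
  "moves": [
    {"dx": -0.056, "dy": -0.027, "dz": -0.02, "ax": 0, "ay": 0, "az": 0.17, "grip": 0},
    {"dx": -0.11, "dy": -0.053, "dz": -0.033, "ax": 0, "ay": 0, "az": 0.34, "grip": 0},
    {"dx": -0.166, "dy": -0.08, "dz": -0.033, "ax": 0, "ay": 0, "az": 0.51, "grip": 0},
    {"dx": -0.222, "dy": -0.106, "dz": -0.033, "ax": 0, "ay": 0, "az": 0.68, "grip": 0},
    {"dx": -0.277, "dy": -0.133, "dz": -0.033, "ax": 0, "ay": 0, "az": 0.85, "grip": 0},
    {"dx": -0.333, "dy": -0.16, "dz": -0.033, "ax": 0, "ay": 0, "az": 1.02, "grip": 0},
    {"dx": -0.388, "dy": -0.186, "dz": -0.033, "ax": 0, "ay": 0, "az": 1.19, "grip": 0},
    {"dx": -0.444, "dy": -0.213, "dz": -0.033, "ax": 0, "ay": 0, "az": 1.36, "grip": 0},
    {"dx": -0.5, "dy": -0.239, "dz": -0.033, "ax": 0, "ay": 0, "az": 1.4, "grip": 0},
    {"dx": -0.5, "dy": -0.239, "dz": -0.033, "ax": 0, "ay": 0, "az": 1.4, "grip": 0}
  ]
}}

```text
clock: 2.35
position: [602.5, 136.2, 229.9]
orientation: [0.784, 0.621, -0.001, 0.0]
wrist_force: [-1.4, -0.4, -0.6]
width: 0.999
grip_force: 0.0
```

```bash
python3 - <<'E'
from h import *
s,i,a,d=look('w2');print(s['clock'],s['position'],s['joint_vel'].round(3))
for t,z in(('spindle_tip',83),('spindle_foot',18),('slide_handle',74),('slide_pointer',24.5),('mark_clip',14)):
    print(t,[(np.round(q['uv'],1).tolist(),round(q['conf'],2),atz(ray('wrist',i,q['uv']),z).round(1).tolist()) for q in r.mark_of('wrist',t)[:3]])
E
mv pics/w2.png pics/w2a.png
```

```text
2.35 [602.49044287 136.215511   229.92378102] [ 0.066 -0.038  0.038  0.032  0.016  0.02 ]
spindle_tip [([338.1, 205.7], 0.85, [661.9, 109.0, 83.0]), ([130.4, 22.2], 0.49, [495.9, 354.7, 83.0])]
spindle_foot [([329.5, 190.5], 0.89, [663.4, 110.5, 18.0]), ([226.2, 200.6], 0.3, [536.2, 127.1, 18.0])]
slide_handle [([227.5, 201.6], 0.6, [549.3, 137.4, 74.0])]
slide_pointer [([262.3, 142.6], 0.89, [597.1, 186.3, 24.5])]
mark_clip [([236.5, 144.7], 0.61, [565.7, 190.6, 14.0])]
```

View pics/w2a.png

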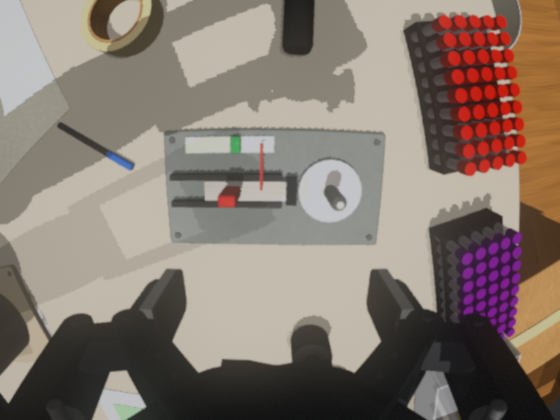

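The unwinder is sharp in this view: spindle tip at (338,206), platter at (330,190), handle (227,201), pointer (262,143), clip (236,145). Next, go above the purple roll.

{"fn": "drive_tool", "kwargs": {
  "moves": [
    {"dx": -0.055, "dy": 0.014, "dz": 0, "ax": 0, "ay": 0, "az": -0.06, "grip": 0},
    {"dx": -0.11, "dy": 0.028, "dz": 0, "ax": 0, "ay": 0, "az": -0.12, "grip": 0},
    {"dx": -0.165, "dy": 0.042, "dz": 0, "ax": 0, "ay": 0, "az": -0.18, "grip": 0},
    {"dx": -0.22, "dy": 0.056, "dz": 0.005, "ax": 0, "ay": 0, "az": -0.24, "grip": 0},
    {"dx": -0.275, "dy": 0.07, "dz": 0.015, "ax": 0, "ay": 0, "az": -0.3, "grip": 0},
    {"dx": -0.33, "dy": 0.084, "dz": 0.025, "ax": 0, "ay": 0, "az": -0.36, "grip": 0},
    {"dx": -0.356, "dy": 0.093, "dz": 0.03, "ax": 0, "ay": 0, "az": -0.384, "grip": 0},
    {"dx": -0.356, "dy": 0.093, "dz": 0.03, "ax": 0, "ay": 0, "az": -0.384, "grip": 0},
    {"dx": -0.356, "dy": 0.093, "dz": 0.03, "ax": 0, "ay": 0, "az": -0.384, "grip": 0}
  ]
}}

```text
clock: 3.78
position: [612.0, -225.9, 201.2]
orientation: [0.648, 0.761, 0.0, 0.0]
wrist_force: [0.8, 0.2, 1.0]
width: 0.999
grip_force: 0.0
```

```bash
cat > roll.py <<'E'
from h import *
import sys
def purple(i,a,guess,z=50):
    g=project(i,guess);h=cv2.cvtColor(a,cv2.COLOR_RGB2HSV).astype(int)
    m=((h[...,0]>130)&(h[...,0]<165)&(h[...,1]>60)).astype(np.uint8)
    cs,_=cv2.findContours(m,cv2.RETR_EXTERNAL,cv2.CHAIN_APPROX_NONE)
    cs=[c for c in cs if cv2.contourArea(c)>150]
    c=min(cs,key=lambda c:np.hypot(*(c[:,0].mean(0)-g)));p=c[:,0]
    h=cv2.convexHull(c)[:,0].astype(float)
    W=np.array([atz(ray('wrist',i,q),z) for q in p]);(x,y),rad=cv2.minEnclosingCircle(W[:,:2].astype(np.float32))
    return p.min(0),p.max(0),cv2.contourArea(c),(x,y,rad),W[:,:2]
E
python3 - <<'E'
from roll import *
s,i,a,d=look('w3');print(s['clock'],s['position'],s['joint_vel'].round(3))
q=purple(i,a,(609,-228,50));print(q[:4])
p0,p1=q[0],q[1]
for t in r.mark_of('wrist','purple_roll')[:4]: print(np.round(t['uv'],1),t['conf'],atz(ray('wrist',i,t['uv']),0).round(1))
dd=d[p0[1]:p1[1],p0[0]:p1[0]];print('depth',np.percentile(dd[dd>0],[5,25,50,75,95]))
c=(p0+p1)/2
look_=R.from_quat(i['attitude']).apply([0,0,-1])
o,u=ray('wrist',i,(c[0],p0[1]+3)); dep=d[int(p0[1]+3),int(c[0])]; print('z of back rim',(o+u*dep/(u@look_))[2])
o,u=ray('wrist',i,(c[0],p1[1]-3)); dep=d[int(p1[1]-3),int(c[0])]; print('z of front rim',(o+u*dep/(u@look_))[2])
E
mv pics/w3.png pics/w3a.png
```

```text
3.775 [ 612.03300139 -225.94440801  201.18344101] [ 0.013 -0.008 -0.    -0.001  0.001 -0.001]
(array([246, 168], dtype=int32), array([301, 222], dtype=int32), 2367.0, (609.9940185546875, -229.4248046875, 29.465478897094727))
[273.5 190.8] 0.82 [ 610.3 -235.4    0. ]
[277.6  91.5] 0.63 [ 596.4 -119.5    0. ]
[274.7 270.1] 0.62 [ 628.2 -338.     0. ]
depth [329.16332397 333.02811432 339.00161743 353.3573761  393.56032562]
z of back rim 49.78116710872638
z of front rim 49.960406352385746
```

View pics/w3a.png

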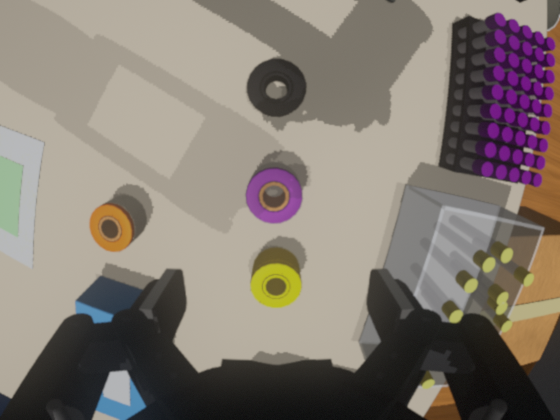

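Black (276,87), purple (273,195), yellow (276,285) and orange (111,227) are well apart. The purple roll is at (610,-229.4) with its top at z≈50 by depth, and the fingers have room on both sides.

{"fn": "drive_tool", "kwargs": {
  "moves": [
    {"dx": -0.0016, "dy": -0.002, "dz": 0.05, "ax": 0, "ay": 0, "az": 0, "grip": 0},
    {"dx": -0.0016, "dy": -0.002, "dz": 0.1, "ax": 0, "ay": 0, "az": 0, "grip": 0},
    {"dx": -0.0016, "dy": -0.002, "dz": 0.14, "ax": 0, "ay": 0, "az": 0, "grip": 0},
    {"dx": -0.0016, "dy": -0.002, "dz": 0.17, "ax": 0, "ay": 0, "az": 0, "grip": 0},
    {"dx": -0.0016, "dy": -0.002, "dz": 0.19, "ax": 0, "ay": 0, "az": 0, "grip": 0},
    {"dx": -0.0016, "dy": -0.002, "dz": 0.195, "ax": 0, "ay": 0, "az": 0, "grip": 0},
    {"dx": -0.0016, "dy": -0.002, "dz": 0.195, "ax": 0, "ay": 0, "az": 0, "grip": 0},
    {"dx": -0.0016, "dy": -0.002, "dz": 0.195, "ax": 0, "ay": 0, "az": 0, "grip": 0.6},
    {"dx": -0.0016, "dy": -0.002, "dz": 0.195, "ax": 0, "ay": 0, "az": 0, "grip": 0.6},
    {"dx": -0.0016, "dy": -0.002, "dz": 0.195, "ax": 0, "ay": 0, "az": 0, "grip": 0.6},
    {"dx": -0.0016, "dy": -0.002, "dz": 0.195, "ax": 0, "ay": 0, "az": 0, "grip": 0.6}
  ],
  "force": 40
}}

```text
clock: 5.25
position: [611.4, -230.0, 8.4]
orientation: [0.649, 0.761, 0.0, 0.002]
wrist_force: [-2.2, 1.1, 7.7]
width: 0.67
grip_force: 40.8
```

{"fn": "drive_tool", "kwargs": {
  "moves": [
    {"dx": 0, "dy": 0, "dz": -0.03, "ax": 0, "ay": 0, "az": 0, "grip": 0.6},
    {"dx": 0, "dy": 0, "dz": -0.08, "ax": 0, "ay": 0, "az": 0, "grip": 0.6},
    {"dx": 0.03, "dy": 0.009, "dz": -0.13, "ax": 0, "ay": 0, "az": 0.04, "grip": 0.6},
    {"dx": 0.08, "dy": 0.024, "dz": -0.144, "ax": 0, "ay": 0, "az": 0.12, "grip": 0.6},
    {"dx": 0.13, "dy": 0.039, "dz": -0.144, "ax": 0, "ay": 0, "az": 0.2, "grip": 0.6},
    {"dx": 0.18, "dy": 0.054, "dz": -0.144, "ax": 0, "ay": 0, "az": 0.28, "grip": 0.6},
    {"dx": 0.225, "dy": 0.067, "dz": -0.144, "ax": 0, "ay": 0, "az": 0.35, "grip": 0.6},
    {"dx": 0.25, "dy": 0.074, "dz": -0.144, "ax": 0, "ay": 0, "az": 0.38, "grip": 0.6},
    {"dx": 0.2564, "dy": 0.0764, "dz": -0.144, "ax": 0, "ay": 0, "az": 0.39, "grip": 0.6},
    {"dx": 0.2564, "dy": 0.0764, "dz": -0.144, "ax": 0, "ay": 0, "az": 0.39, "grip": 0.6},
    {"dx": 0.2564, "dy": 0.0764, "dz": -0.144, "ax": 0, "ay": 0, "az": 0.39, "grip": 0.6},
    {"dx": 0.2564, "dy": 0.0764, "dz": -0.144, "ax": 0, "ay": 0, "az": 0.39, "grip": 0.6}
  ]
}}

```text
clock: 6.75
position: [644.9, 34.7, 149.9]
orientation: [0.784, 0.62, -0.0, 0.0]
wrist_force: [-0.4, -0.4, -1.3]
width: 0.669
grip_force: 42.9
```

```bash
python3 - <<'E'
from roll import *
s,i,a,d=look('w4');print(s['clock'],s['position'],s['orientation'].round(4),s['joint_vel'].round(3),s['width'],s['grip_force'],s['wrist_force'])
T=R.from_quat(s['orientation'])
q=purple(i,a,s['position']+[0,0,42],z=s['position'][2]+42);print(q[:4],'in tool',T.inv().apply(np.array([q[3][0],q[3][1],s['position'][2]+42])-s['position']))
fw=R.from_quat(i['attitude']).apply([0,0,-1])
# depth of the purple rim
h=cv2.cvtColor(a,cv2.COLOR_RGB2HSV).astype(int);m=(h[...,0]>130)&(h[...,0]<165)&(h[...,1]>60)
p0,p1=q[0],q[1];v,u=np.nonzero(m);k=(u>=p0[0])&(u<=p1[0])&(v>=p0[1])&(v<=p1[1])&(d[v,u]>0)
C=[]
for x,y in zip(u[k],v[k]):
    o,e=ray('wrist',i,(x,y));C.append(o+e*d[y,x]/(e@fw))
C=np.array(C);zt=np.percentile(C[:,2],[5,50,90]);print('rim z',zt,C.min(0),C.max(0))
for t,z in(('spindle_tip',83),('spindle_foot',18),('slide_handle',74),('slide_pointer',24.5),('mark_clip',14)):
    print(t,[(np.round(q['uv'],1).tolist(),round(q['conf'],2),atz(ray('wrist',i,q['uv']),z).round(1).tolist()) for q in r.mark_of('wrist',t)[:2]])
E
mv pics/w4.png pics/w4a.png
```

```text
6.75 [644.87287515  34.6714668  149.85395138] [ 7.843e-01  6.204e-01 -1.000e-04  1.000e-04] [ 0.004 -0.001  0.001  0.002  0.001  0.003] 0.6686448095999863 42.88344210013747 [-0.37908351 -0.43731419 -1.29009788]
(array([216, 221], dtype=int32), array([337, 334], dtype=int32), 10737.5, (644.2555541992188, 35.353797912597656, 30.705034255981445)) in tool [  0.51352464  -0.75421663 -42.00016798]
rim z [189.32267828 191.07105313 191.85991722] [ 573.09022478 -114.01959025   23.79801993] [673.88736642  64.24763746 194.51635799]
spindle_tip [([279.3, 115.8], 0.89, [664.4, 109.4, 83.0]), ([276.3, 247.9], 0.44, [638.4, 8.8, 83.0])]
spindle_foot [([276.2, 117.2], 0.89, [662.1, 109.5, 18.0]), ([15.1, 88.1], 0.19, [375.8, 240.2, 18.0])]
slide_handle []
slide_pointer [([189.0, 60.7], 0.86, [596.2, 183.0, 24.5])]
mark_clip [([159.6, 65.1], 0.62, [564.0, 191.1, 14.0])]
```

View pics/w4a.png

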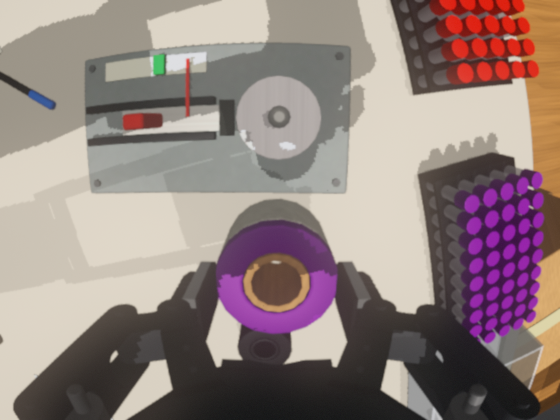

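The roll is held level at (276,276). Its rim is at z≈191, so its underside is about 9 mm below the TCP. The spindle is at (278,116), straight below the camera. Now refine the spindle, the pointer and the clip.

Run:
```python
from h import *
i,a,d=load('w4')
g=cv2.cvtColor(a,cv2.COLOR_RGB2GRAY)
for nm,(x0,x1,y0,y1),r0,r1,p2,z in(('platter',(225,335,60,175),36,48,15,18),('tip',(255,303,92,140),3,16,9,80)):
    sub=cv2.resize(g[y0:y1,x0:x1],None,fx=4,fy=4,interpolation=cv2.INTER_CUBIC)
    c=cv2.HoughCircles(cv2.GaussianBlur(sub,(7,7),0),cv2.HOUGH_GRADIENT,1,20,param1=80,param2=p2,minRadius=4*r0,maxRadius=4*r1)
    if c is None: print(nm,None);continue
    for q in c[0][:3]:
        uv=((q[0]+.5)/4-.5+x0,(q[1]+.5)/4-.5+y0);print(nm,np.round(uv,1),q[2]/4,atz(ray('wrist',i,uv),z).round(1))
def blob(i,a,lo,hi,box,name,z):
    h=cv2.cvtColor(a,cv2.COLOR_RGB2HSV);m=cv2.inRange(h,lo,hi)
    if lo[0]==0: m|=cv2.inRange(h,(172,lo[1],lo[2]),(180,255,255))
    x0,x1,y0,y1=box;v,u=np.nonzero(m[y0:y1,x0:x1]);u=u+x0;v=v+y0
    uv=(u.mean(),v.mean());print(name,len(u),(u.min(),u.max(),v.min(),v.max()),np.round(uv,1),atz(ray('wrist',i,uv),z).round(1));return uv
blob(i,a,(50,80,40),(80,255,255),(145,175,45,80),'clip',18)
blob(i,a,(0,90,40),(8,255,255),(178,200,50,118),'pointer',25)
blob(i,a,(0,90,40),(8,255,255),(115,170,105,135),'handle',60)
i,a,d=load('w2')
blob(i,a,(50,80,40),(80,255,255),(225,247,130,158),'clip2',18)
blob(i,a,(0,90,40),(8,255,255),(255,270,130,192),'pointer2',25)
```

```text
platter None
tip [278.8 116.2] 11.1 [664.  109.2  80. ]
tip [274.8 119.2] 15.55 [660.6 107.7  80. ]
tip [283.8 119.2] 5.25 [667.1 106.1  80. ]
clip 227 (np.int64(153), np.int64(164), np.int64(54), np.int64(74)) [158.9  64.2] [564.7 191.2  18. ]
pointer 235 (np.int64(185), np.int64(189), np.int64(59), np.int64(116)) [187.2  87.5] [588.6 158.2  25. ]
handle 566 (np.int64(122), np.int64(161), np.int64(113), np.int64(129)) [141.1 120.7] [550.2 137.4  60. ]
clip2 149 (np.int64(231), np.int64(239), np.int64(136), np.int64(152)) [235.  144.2] [564.6 191.8  18. ]
pointer2 136 (np.int64(259), np.int64(263), np.int64(144), np.int64(189)) [260.9 167.6] [588.5 157.9  25. ]
```

Run:
```python
from h import *
from scipy.optimize import least_squares
i,a,d=load('w4')
g=cv2.cvtColor(a,cv2.COLOR_RGB2GRAY).astype(float)
# platter edge: radial strongest gradient from approx centre in world
def fitcirc(i,g,c0,z,rad,w=8):
    E=[]
    for th in np.linspace(0,2*np.pi,120,endpoint=False):
        rr=np.arange(rad-w,rad+w,.5)
        uv=np.array([project(i,(c0[0]+q*np.cos(th),c0[1]+q*np.sin(th),z)) for q in rr]).astype(np.float32)
        val=cv2.remap(cv2.GaussianBlur(g,(3,3),0).astype(np.float32),uv[None,:,0],uv[None,:,1],cv2.INTER_LINEAR)[0]
        gr=np.diff(val);k=np.argmax(abs(gr))
        if abs(gr[k])>3: E.append((c0[0]+(rr[k]+.25)*np.cos(th),c0[1]+(rr[k]+.25)*np.sin(th)))
    E=np.array(E)
    f=least_squares(lambda p:np.hypot(*(E-p[:2]).T)-p[2],[*c0,rad],loss='soft_l1',f_scale=.5)
    return f.x.round(2),len(E),np.median(abs(f.fun)).round(2)
print('platter w4',fitcirc(i,g,(663,110),18,40))
i2,a2,_=load('w2');print('platter w2',fitcirc(i2,cv2.cvtColor(a2,cv2.COLOR_RGB2GRAY).astype(float),(663,110),18,40))
print('roll in hand',fitcirc(i,g,(644.3,35.3),191,30,6))
i3,a3,_=load('w3');print('roll desk',fitcirc(i3,cv2.cvtColor(a3,cv2.COLOR_RGB2GRAY).astype(float),(610,-229.4),50,30,6))
q=r.silhouettes('wrist','unwinder')[0]['region'].astype(np.uint8)
c=max(cv2.findContours(q,cv2.RETR_EXTERNAL,cv2.CHAIN_APPROX_NONE)[0],key=cv2.contourArea)
W=np.array([atz(ray('wrist',i,p),10)[:2] for p in c[:,0]]);print('plate',cv2.minAreaRect(W.astype(np.float32)))
```

```text
platter w4 (array([663.91, 109.27,  39.57]), 119, np.float64(0.2))
platter w2 (array([663.82, 109.25,  39.66]), 120, np.float64(0.31))
roll in hand (array([644.54,  35.72,  30.21]), 120, np.float64(0.56))
roll desk (array([ 609.84, -228.79,   30.03]), 119, np.float64(0.46))
plate ((572.5291748046875, 155.3238525390625), (75.51696014404297, 118.38929748535156), 73.2413330078125)
```

{"fn": "drive_tool", "kwargs": {
  "moves": [
    {"dx": 0.04, "dy": 0.001, "dz": 0, "ax": 0, "ay": 0, "az": 0, "grip": 0.6},
    {"dx": 0.07, "dy": 0.002, "dz": 0, "ax": 0, "ay": 0, "az": 0, "grip": 0.6},
    {"dx": 0.076, "dy": 0.002, "dz": 0.02, "ax": 0, "ay": 0, "az": 0, "grip": 0.6},
    {"dx": 0.076, "dy": 0.002, "dz": 0.045, "ax": 0, "ay": 0, "az": 0, "grip": 0.6},
    {"dx": 0.076, "dy": 0.002, "dz": 0.05, "ax": 0, "ay": 0, "az": 0, "grip": 0.6},
    {"dx": 0.076, "dy": 0.002, "dz": 0.055, "ax": 0, "ay": 0, "az": 0, "grip": 0.6},
    {"dx": 0.076, "dy": 0.002, "dz": 0.062, "ax": 0, "ay": 0, "az": 0, "grip": 0.6},
    {"dx": 0.076, "dy": 0.002, "dz": 0.068, "ax": 0, "ay": 0, "az": 0, "grip": 0.6},
    {"dx": 0.076, "dy": 0.002, "dz": 0.074, "ax": 0, "ay": 0, "az": 0, "grip": 0.6},
    {"dx": 0.076, "dy": 0.002, "dz": 0.08, "ax": 0, "ay": 0, "az": 0, "grip": 0.6},
    {"dx": 0.076, "dy": 0.002, "dz": 0.08, "ax": 0, "ay": 0, "az": 0, "grip": 0.6}
  ]
}}

```text
clock: 8.48
position: [663.6, 109.4, 68.9]
orientation: [0.784, 0.621, -0.001, -0.0]
wrist_force: [-0.2, 0.2, -1.2]
width: 0.667
grip_force: 42.9
```

{"fn": "drive_tool", "kwargs": {
  "moves": [
    {"dx": -0.0005, "dy": 0.0005, "dz": 0.008, "ax": 0, "ay": 0, "az": 0, "grip": 0.6},
    {"dx": -0.001, "dy": 0.001, "dz": 0.016, "ax": 0, "ay": 0, "az": 0, "grip": 0.6},
    {"dx": -0.001, "dy": 0.001, "dz": 0.024, "ax": 0, "ay": 0, "az": 0, "grip": 0.6},
    {"dx": -0.001, "dy": 0.001, "dz": 0.032, "ax": 0, "ay": 0, "az": 0, "grip": 0.6},
    {"dx": -0.001, "dy": 0.001, "dz": 0.038, "ax": 0, "ay": 0, "az": 0, "grip": 0.6},
    {"dx": -0.001, "dy": 0.001, "dz": 0.042, "ax": 0, "ay": 0, "az": 0, "grip": 0.6},
    {"dx": -0.001, "dy": 0.001, "dz": 0.042, "ax": 0, "ay": 0, "az": 0, "grip": 0.6},
    {"dx": -0.001, "dy": 0.001, "dz": 0.042, "ax": 0, "ay": 0, "az": 0, "grip": 0.6}
  ]
}}

```text
clock: 9.48
position: [665.2, 108.3, 28.1]
orientation: [0.784, 0.621, 0.0, 0.0]
wrist_force: [-0.2, 0.8, -1.0]
width: 0.665
grip_force: 42.9
```

{"fn": "drive_tool", "kwargs": {
  "moves": [
    {"dx": 0, "dy": 0, "dz": 0.001, "ax": 0, "ay": 0, "az": 0, "grip": 0.6},
    {"dx": 0, "dy": 0, "dz": 0.002, "ax": 0, "ay": 0, "az": 0, "grip": 0.6},
    {"dx": 0, "dy": 0, "dz": 0.002, "ax": 0, "ay": 0, "az": 0, "grip": 0.6}
  ]
}}

```text
clock: 9.85
position: [665.3, 108.4, 26.6]
orientation: [0.784, 0.621, 0.0, 0.0]
wrist_force: [-1.7, 0.3, 4.2]
width: 0.668
grip_force: 43.6
```

{"fn": "drive_tool", "kwargs": {
  "moves": [
    {"dx": 0, "dy": 0, "dz": 0.002, "ax": 0, "ay": 0, "az": 0, "grip": 0},
    {"dx": 0, "dy": 0, "dz": 0.002, "ax": 0, "ay": 0, "az": 0, "grip": 0},
    {"dx": 0, "dy": 0, "dz": 0.002, "ax": 0, "ay": 0, "az": 0, "grip": 0},
    {"dx": 0, "dy": 0, "dz": 0.002, "ax": 0, "ay": 0, "az": 0, "grip": 0},
    {"dx": 0, "dy": 0, "dz": -0.01, "ax": 0, "ay": 0, "az": 0, "grip": 0},
    {"dx": 0, "dy": 0, "dz": -0.04, "ax": 0, "ay": 0, "az": 0, "grip": 0},
    {"dx": 0, "dy": 0, "dz": -0.09, "ax": 0, "ay": 0, "az": 0, "grip": 0},
    {"dx": -0.04, "dy": -0.03, "dz": -0.12, "ax": 0, "ay": 0, "az": 0, "grip": 0},
    {"dx": -0.06, "dy": -0.06, "dz": -0.13, "ax": 0, "ay": 0, "az": 0, "grip": 0},
    {"dx": -0.06, "dy": -0.06, "dz": -0.13, "ax": 0, "ay": 0, "az": 0, "grip": 0},
    {"dx": -0.06, "dy": -0.06, "dz": -0.13, "ax": 0, "ay": 0, "az": 0, "grip": 0}
  ]
}}

```text
clock: 11.22
position: [593.4, 63.7, 156.6]
orientation: [0.784, 0.621, 0.001, 0.0]
wrist_force: [-0.4, -0.7, -0.4]
width: 1.003
grip_force: 0.0
```

```bash
python3 - <<'E'
from roll import *
s,i,a,d=look('w5');print(s['clock'],s['position'],s['orientation'].round(4),s['joint_vel'].round(3),s['width'])
q=purple(i,a,(664,109,68),z=68);print(q[:4])
for t,z in(('slide_handle',74),('slide_pointer',24.5),('mark_clip',14)):
    print(t,[(np.round(q['uv'],1).tolist(),round(q['conf'],2),atz(ray('wrist',i,q['uv']),z).round(1).tolist()) for q in r.mark_of('wrist',t)[:2]])
E
mv pics/w5.png pics/w5a.png
```

```text
11.225 [593.40813402  63.72585492 156.61892592] [7.839e-01 6.209e-01 7.000e-04 4.000e-04] [ 0.005  0.029 -0.014 -0.001 -0.001 -0.   ] 1.0034405049302955
(array([313, 104], dtype=int32), array([382, 174], dtype=int32), 3735.5, (664.429443359375, 108.52766418457031, 29.76321792602539))
slide_handle [([199.5, 135.6], 0.92, [547.6, 139.1, 74.0])]
slide_pointer [([247.6, 76.1], 0.77, [593.9, 183.2, 24.5])]
mark_clip [([218.9, 81.5], 0.54, [565.1, 186.9, 14.0])]
```

View pics/w5a.png

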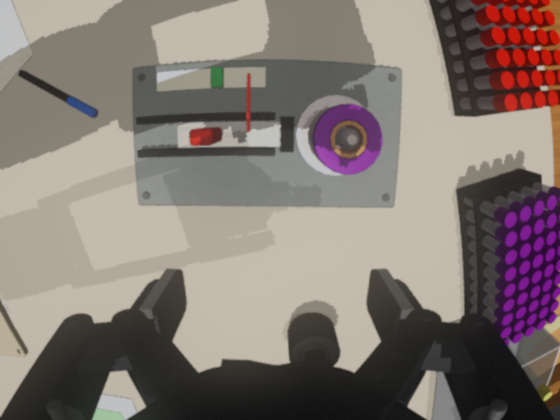

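The roll lies flat on the platter at (348,139), centred within about 1 mm. The handle is at (203,135), the pointer bar at col 248 and the clip at (217,78); the needed travel computes to ≈31.4 mm. Next, grip the handle along the pull.

{"fn": "drive_tool", "kwargs": {
  "moves": [
    {"dx": 0.035, "dy": -0.035, "dz": 0, "ax": 0, "ay": 0, "az": 0.01, "grip": 0},
    {"dx": 0.0628, "dy": -0.0617, "dz": 0.02, "ax": 0, "ay": 0, "az": 0.016, "grip": 0},
    {"dx": 0.0628, "dy": -0.0617, "dz": 0.05, "ax": 0, "ay": 0, "az": 0.016, "grip": 0},
    {"dx": 0.0628, "dy": -0.0617, "dz": 0.08, "ax": 0, "ay": 0, "az": 0.016, "grip": 0},
    {"dx": 0.0628, "dy": -0.0617, "dz": 0.105, "ax": 0, "ay": 0, "az": 0.016, "grip": 0},
    {"dx": 0.0628, "dy": -0.0617, "dz": 0.121, "ax": 0, "ay": 0, "az": 0.016, "grip": 0},
    {"dx": 0.0628, "dy": -0.0617, "dz": 0.121, "ax": 0, "ay": 0, "az": 0.016, "grip": 0},
    {"dx": 0.0628, "dy": -0.0617, "dz": 0.121, "ax": 0, "ay": 0, "az": 0.016, "grip": 0.9},
    {"dx": 0.0628, "dy": -0.0617, "dz": 0.121, "ax": 0, "ay": 0, "az": 0.016, "grip": 0.9},
    {"dx": 0.0628, "dy": -0.0617, "dz": 0.121, "ax": 0, "ay": 0, "az": 0.016, "grip": 0.9},
    {"dx": 0.0628, "dy": -0.0617, "dz": 0.121, "ax": 0, "ay": 0, "az": 0.016, "grip": 0.9},
    {"dx": 0.0628, "dy": -0.0617, "dz": 0.121, "ax": 0, "ay": 0, "az": 0.016, "grip": 0.9}
  ],
  "force": 40
}}

```text
clock: 12.92
position: [548.2, 138.8, 35.7]
orientation: [0.789, 0.615, 0.001, 0.001]
wrist_force: [2.0, -0.2, 3.0]
width: 0.211
grip_force: 39.4
```

{"fn": "drive_tool", "kwargs": {
  "moves": [
    {"dx": 0, "dy": -0.008, "dz": 0, "ax": 0, "ay": 0, "az": 0, "grip": 0.9},
    {"dx": 0, "dy": -0.016, "dz": 0, "ax": 0, "ay": 0, "az": 0, "grip": 0.9},
    {"dx": 0, "dy": -0.024, "dz": 0, "ax": 0, "ay": 0, "az": 0, "grip": 0.9},
    {"dx": 0, "dy": -0.03, "dz": 0, "ax": 0, "ay": 0, "az": 0, "grip": 0.9},
    {"dx": 0, "dy": -0.032, "dz": 0, "ax": 0, "ay": 0, "az": 0, "grip": 0.9},
    {"dx": 0, "dy": -0.032, "dz": 0, "ax": 0, "ay": 0, "az": 0, "grip": 0.9},
    {"dx": 0, "dy": -0.032, "dz": 0, "ax": 0, "ay": 0, "az": 0, "grip": 0.9}
  ]
}}

```text
clock: 13.8
position: [518.1, 146.2, 35.7]
orientation: [0.789, 0.615, 0.002, 0.001]
wrist_force: [7.9, -3.0, -0.9]
width: 0.214
grip_force: 39.3
```

Run:
```python
from roll import *
s,i,a,d=look('w6');print(s['clock'],s['position'],s['wrist_force'],s['joint_vel'].round(3),s['width'],s['grip_force'])
q=purple(i,a,(664,109,68),z=68);print(q[:4])
for t,z in(('slide_handle',74),('slide_pointer',24.5),('mark_clip',14)):
    print(t,[(np.round(q['uv'],1).tolist(),round(q['conf'],2),atz(ray('wrist',i,q['uv']),z).round(1).tolist()) for q in r.mark_of('wrist',t)[:2]])
b,_=r.grab_frame('side');e=cv2.resize(b[225:325,150:310],(640,400),interpolation=cv2.INTER_CUBIC)
w=cv2.resize(a,(560,400));save('w6b.png',np.vstack([cv2.resize(a[:210,130:450],(640,420)),e])[:, :][:600] if 0 else np.hstack([cv2.resize(a,(440,330)),cv2.resize(e,(360,330))]))
```

```text
13.8 [518.130175   146.20414887  35.71555942] [ 7.9256832  -2.96004653 -0.91463611] [-0.001  0.001 -0.    -0.001  0.    -0.002] 0.21374633191634151 39.34775233268738
(array([480, 215], dtype=int32), array([551, 304], dtype=int32), 4667.5, (661.6402587890625, 111.50629425048828, 32.46012878417969))
slide_handle [([275.7, 283.6], 0.85, [516.9, 144.6, 74.0])]
slide_pointer [([337.2, 154.9], 0.74, [565.5, 190.2, 24.5])]
mark_clip [([331.8, 151.6], 0.95, [564.4, 191.4, 14.0])]
```

View pics/w6b.png

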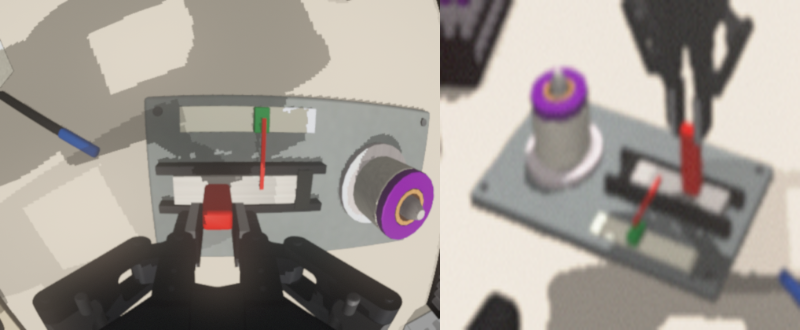

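The pointer end sits over the green clip in both views: left (263,120) and right (636,235). Its offset is about 1 mm, the roll is on the platter, and the spring force of 8.5 N matches ≈31 mm of travel. Handing in.

```bash
python3 -c "
from workcell import r
print(r.job_done())"
```

```text
the job is handed in; nothing more can be done
None
```

The purple roll is on the spindle, flat on the platter and let go, and the brake slide is held by the fingers with its pointer about 1 mm from the clip's centre; I handed the job in at about 14 s, and no verdict came back.

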